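Blow out both sides of a aluminium clock case

TASK

Blow the filings out of both sides of the aluminium clock case with the air gun clamped in the vise: squeeze the gun's lever fully for about a second and let it go, to blow out the dial side that faces the nozzle now. Then lift the case, turn it half round and set it down gently in the bent steel rest with its back side facing the nozzle, upright, flush against both the rest's back flange and its end lip, let go of it, and squeeze the lever fully for about a second again. Leave the case standing so, the lever released and everything else on the bench where it is.

Things in the scene. Friction and masses are not known exactly. Their poses are not given: they have to be found in the camera images.
- vise: Blue machine vise, fixed: base 205 mm along its x, 80 wide, 72 tall; screw handle reaches x = -145. It clamps an air blow gun by the barrel, lying level on its side along the vise's y, axis 60 mm above the bench: nozzle to -y (robot's right), grip to +y, lever on the +x (far) side. Origin on the bench under the barrel's middle, z up. Behind the grip an air pipe goes down into the bench at y = 240.
- nozzle (a point): Tip of the air gun's nozzle, 60 above the bench; axes are those of vise, air leaves along -y. It stands 55 to 85 mm in front of the case's face.
- grip_mid (a point): Fixed squeezing point on the gun's grip, 60 mm above the bench, 115 from the vise's origin along its +y; axes of vise. Grip: flat-sided aluminium bar 26 wide (x), 28 tall, 125 long (y), 46 clear of the bench. Fingers close along x: one meets the grip's flat side 19 mm off at -x; the other pushes the lever, its outer face 31 mm off at +x at rest, 19.5 fully squeezed.
- lever_pad (a point): Point on the lever's outer (+x) face, level with grip_mid, 67 mm from the lever's hinge. The lever is a steel strip 106 long and 18 tall, hinged about the vertical at its end near the vise; its free end stands off the grip.
- lever (a joint): Squeeze of the air gun's lever in rad: 0 = released, 0.18 = fully home against its stop. Sprung: about 4.5 N at lever_pad to start it, 8.5 N to hold it fully home; it springs back to 0 by itself when let go.
- rest: Bent rest of 3 mm sheet steel, fixed, before the nozzle: floor plate 3 mm thick, back flange 40 tall on its -y side (inner face y = -22), end lip 40 tall on its +x side (inner face x = +50); open to -x, +y (nozzle side) and above. Origin: on the bench, straight under the underside centre of the clock case when that stands flush in the corner of both. Axes within 0.06 rad of the vise's.
- clock: Aluminium clock case, upright block 100 mm wide (x), 44 thick (y), 120 tall (z), 0.5 to 0.8 kg. Origin: underside centre. Dial side (+y): round recess 66 across; back side (-y): square recess 60 x 60; both 16 deep, centred 55 up; the top 30 mm of both sides is plain, for pinching across the 44. At the start it stands in the rest (underside 3 above the bench), dial side to the nozzle.
- dial_face (a point): Centre of the dial side's plane, 55 above the case's underside.
- back_face (a point): Centre of the back side's plane, 55 above the case's underside.
- case_top (a point): Centre of the case's top, 120 above its underside, 123 above the bench when in the rest.
- mandrel: Bystander, loose: cone-shaped dark steel forming mandrel standing on its 72 mm base, 190 tall, right of the rest (mm). Origin at its underside.
- hammer: Bystander, loose: hammer with a wooden handle lying across the far part of the bench (mm). Origin at its underside.
- spraycan: Bystander, loose: yellow spray can, 64 across and 180 tall, on the far left (mm). Origin at its underside.
- fluxpot: Bystander, loose: black bowl 100 across and 50 tall, on the left (mm). Origin at its underside.
- jar: Bystander, loose: white jar 70 across and 90 tall, near right (mm). Origin at its underside.
- offcut: Bystander, loose: loose flat piece of brass sheet 90 x 60 x 5, far right (mm). Origin at its underside.
- brush: Bystander, loose: brass wire brush with a wooden back, 155 long, 24 tall, lying on the robot side of the rest (mm). Origin at its underside.
- snips: Bystander, loose: tin snips with rubber handles, about 200 long and 16 tall, lying beyond the air gun's lever (mm). Origin at its underside.
There are look-alikes about, which are no part of the job. What is shaped like the clock but blue or red is not meant.

How it is judged (in metres and radians):
On the way, in this order (a step that is already met when the one before it is completed fails the run):
1. lever squeezed home while the case stands in the rest with its dial side to the nozzle (value of joint lever above 0.13 rad and y of dial_face in the frame of rest above 0.015 m and x of clock in the frame of rest between -0.014 and 0.004 m and y of clock in the frame of rest between -0.004 and 0.01 m and z of clock in the frame of rest below 0.007 m and angle between the x axis of clock and the x axis of rest, either way round below 0.08 rad and angle between clock's own z axis and vertical below 0.06 rad), for 0.6 s.
2. lever released, case turned half round, standing flush in the corner of the rest with its back side to the nozzle and let go (value of joint lever below 0.04 rad and y of back_face in the frame of rest above 0.015 m and x of clock in the frame of rest between -0.005 and 0.004 m and y of clock in the frame of rest between -0.004 and 0.005 m and z of clock in the frame of rest below 0.007 m and angle between the x axis of clock and the x axis of rest, either way round below 0.06 rad and angle between clock's own z axis and vertical below 0.06 rad and contact force between the fingers and clock below 0.1 N), for 0.2 s.
3. lever squeezed home while the case stands there with its back side to the nozzle (value of joint lever above 0.13 rad and y of back_face in the frame of rest above 0.015 m and x of clock in the frame of rest between -0.005 and 0.004 m and y of clock in the frame of rest between -0.004 and 0.005 m and z of clock in the frame of rest below 0.007 m and angle between the x axis of clock and the x axis of rest, either way round below 0.06 rad and angle between clock's own z axis and vertical below 0.06 rad), for 0.6 s.
At the end, for the whole second after the job is handed in: The case stands still, upright and let go in the rest, back side (square recess) to the nozzle, at most 5 mm off the flange and off the lip, square within 0.06 rad; lever below 0.04 rad. A squeeze counts when the lever stays past 0.13 of its 0.18 rad for 0.6 s (all of step 2 and linear speed of clock below 0.02 m/s); the robot touches nothing.
It fails at once if the case is tipped over or dropped outside (angle between clock's own z axis and vertical above 0.6 rad).
It fails at once if the case is dropped (falls freely by more than about 10 mm) (linear speed of clock above 0.45 m/s and contact force between the fingers and clock below 0.1 N).
It fails at once if a bystander is pushed away (over 30 mm) (distance of any of mandrel, hammer, spraycan, fluxpot, jar, offcut, brush, snips from where it was at the start of the episode above 0.03 m).
It also fails if it takes over 61 s, if anything falls off the work surface, if the arm or the gripper's body presses on something with over 40 N, if the wrist force passes 120 N, or if a joint passes its speed limit or range.

ROBOT

A 7-joint arm with a two-finger parallel gripper is mounted at the origin on the work surface. World frame = base frame: x ahead of the robot, y to its left, z up, the work surface at z = 0. Lengths are in mm, angles in rad, forces in N, time in s.
With the tool pointing down it reaches from about 350 to 900 mm from the base axis. Payload 19.9 kg.
Tool frame: the origin (TCP) lies on the centre line of the jaws, within the pads' length; the fingertips stand 25 mm ahead of it and the grasp point (between the pads) lies 6 mm ahead of it; z points along the fingers, y is the line along which they close (so a half turn about z gives the same grasp; the last joint's range is limited). The gripper opens to 85 mm and grips with 20 to 120 N. Pads are 22 mm wide; open, the fingers measure 114 mm over their backs; the gripper's body (76 mm by 85 mm) begins 54 mm behind the grasp point. The pads swing forward as they close: fully open they stand 13 mm farther back than shut.
Start: joints at [-1.234, 0.417, -0.01, 1.614, 0.005, 1.111, -0.053], TCP at [231.117, 580.68, 256.26] pointing down, gripper open.
Joint ranges: [-2.81, 2.81], [-0.39, 2.02], [-1.27, 1.25], [0.06, 2.57], [-1.19, 4.33], [0.19, 2], [-2.82, 2.82]. Speed limits (rad/s): [1.89, 1.89, 2.39, 2.39, 3.01, 3.01, 3.01].

INTERFACE

Orientations are given as a rotation vector (axis times angle).
In Python, from station import r, viewer, order gives the robot as it stands.
- The arm moves only by the shell command python3 -m handwheel 'ROWS' [FORCE]. ROWS is JSON, a list of rows, each an object of numbers: "tx", "ty", "tz": the shift along the tool's x, y, z normalised to -1 to 1, where 1 is 100 mm; "yaw": the turn about the tool's z normalised to -1 to 1, where 1 is pi/2 rad; "hand": the opening, from -1 (shut) to 1 (fully open). A call has exactly 8 rows; each row shifts and turns the commanded pose from where the row before left it, along the tool's axes as they then stand; what a row does not reach is not made up. A row lasts 1/12 s, in which the tool goes at most 41.7 mm and 7.16 degrees, less where a joint would pass 70% of its speed; a pose out of reach is approached as far as the arm can. A call with a number of a shift or a turn outside -1 to 1 is refused whole. A call with a gripper value outside its range is refused whole. The fingers move at their own pace and stop on an object; FORCE is the grip in N (left out, the last holds). Time passes only in rows, so rows that do not move let the fingers close, or fill a call up. It gives the time, the measured TCP pose, the force, the opening and the grip force at its end, in the units of the state.
- r.observe(): the state, without advancing time (a new reading comes with each control period).
- viewer.snapshot(name): name is "side" or "top"; returns a dict with "image" (420x560x3 uint8, blue, green, red), "vertical_fov" (degrees; the focal length in pixels is half the picture's height over the tangent of half this angle, whatever the lens; pixels are square), "cx", "cy" (the principal point, pixels), "rvec" (rotation vector, rad) and "tvec" (3), from world to camera coordinates, as OpenCV has them. Camera axes: x right, y down, z forward; pixel columns grow to the right and rows downward; lengths in mm; the calibration is good to about 2 mm. A picture is of the moment at which its call begins. There is no depth.
- order.job_done(): hands the job in; it is judged then, once.
The state is a dict: "clock": time; "joint_pos": joint angles; "joint_vel": joint speeds; "joint_torque": joint torques, N m; "ee_pos": TCP position; "orientation": TCP orientation; "wrist_force": force on the tool from outside, world axes, zero at the start; "wrist_torque": the same for the moment, N m; "grip_width": finger opening in mm; "grasp_force": force on a finger pad.
Only numpy, scipy, OpenCV 4.12 (cv2) and the standard library are available. Lean on these libraries where they do the work, as an engineer would, in place of code of your own. Each camera call takes 0.05 s, during which the arm holds its last target. There are 200 camera calls.

## Working session

There is one attempt and no reset: what is moved stays moved. The work goes in short steps, Python scripts to look and compute and a shell command to move; the robot and the scene stay as the last step left them, time stands still between calls to the robot, and variables do not carry over. Pictures are saved under pics/ and viewed, at most 10 in all, crops included, and the job is handed in when it is done.

```bash
ls; mkdir -p pics
cat > h.py <<'E'
import numpy as np, cv2
from scipy.spatial.transform import Rotation as R
from station import r, viewer, order
def snap(n,f):
    s=viewer.snapshot(n); cv2.imwrite('pics/'+f,s['image']); np.save('pics/'+n+'.npy',{k:s[k] for k in s},allow_pickle=True); return s
def load(n): return np.load('pics/'+n+'.npy',allow_pickle=True).item()
def cam(s):
    f=210/np.tan(np.radians(s['vertical_fov'])/2)
    f=s['image'].shape[0]/2/np.tan(np.radians(s['vertical_fov'])/2)
    return f,R.from_rotvec(np.ravel(s['rvec'])).as_matrix(),np.ravel(s['tvec'])
def unproj(s,u,v,z):
    f,M,t=cam(s); d=M.T@np.array([(u-s['cx'])/f,(v-s['cy'])/f,1]); c=-M.T@t
    return c+d*(z-c[2])/d[2]
def proj(s,p):
    f,M,t=cam(s); q=M@np.array(p,float)+t; return np.array([s['cx']+f*q[0]/q[2],s['cy']+f*q[1]/q[2]])
E
python3 - <<'E'
from h import *
for n in('top','side'):
    s=snap(n,n+'1.png'); f,M,t=cam(s); print(n,{k:s[k] for k in s if k!='image'},-M.T@t)
o=r.observe(); print(o)
print(R.from_rotvec(o['orientation']).as_matrix().round(3))
a=load('top')['image'];b=load('side')['image']
E
```

```text
pics
top {'vertical_fov': 46.318239409646374, 'cx': 280.1949456033779, 'cy': 208.6401972798203, 'rvec': array([ 2.19801794, -2.18444311,  0.07783216]), 'tvec': array([ -25.67779907,  513.21624269, 1710.34479319])} [ 401.11783256  -12.49967243 1740.19476361]
side {'vertical_fov': 44.399781706424186, 'cx': 276.2188502055339, 'cy': 211.08314798261446, 'rvec': array([ 2.21294139, -0.96711978,  0.37996745]), 'tvec': array([-350.77679736,  334.01103733, 1261.94044298])} [-217.25565394 -689.15921858 1142.34888215]
{'clock': 0.1, 'joint_pos': array([-1.23351386,  0.41791784, -0.01033008,  1.61410932,  0.00473444,
        1.11066175, -0.0529806 ]), 'joint_vel': array([ 0.00043552,  0.00039031,  0.00013047, -0.00159435,  0.000576  ,
        0.00033133, -0.00250074]), 'joint_torque': array([ 1.33122772e-03, -8.65826511e+01,  6.80228826e-01, -4.35644102e+01,
        1.91622006e-02,  4.82403935e-03,  9.75906033e-06]), 'ee_pos': array([231.01662005, 580.4435454 , 255.72242066]), 'orientation': array([-5.91316796e-01, -3.08534026e+00,  1.67845764e-03]), 'wrist_force': array([ 0.39004076, -0.28455413, -0.1116076 ]), 'wrist_torque': array([ 0.02207784, -0.06766713,  0.00752618]), 'grasp_force': 0.0, 'grip_width': 85.69846928455276}
[[-0.929  0.37  -0.   ]
 [ 0.37   0.929 -0.001]
 [-0.    -0.001 -1.   ]]
```

View pics/top1.png

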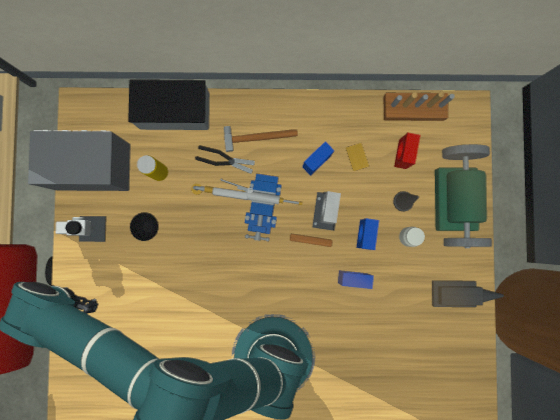

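View pics/side1.png

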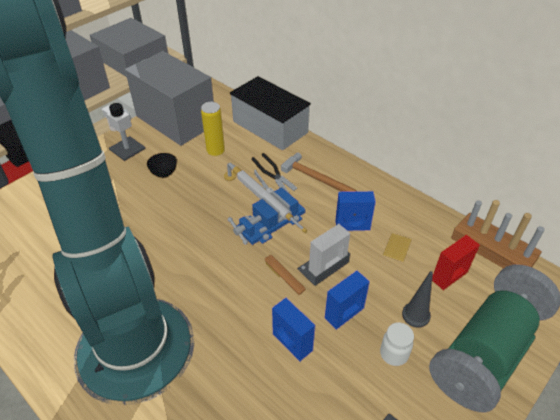

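The top picture shows the vise at (262,207) with the gun along the row y≈195 (grip at left, ~(215,190); nozzle ~(300,203)), and the rest with the case at (327,208). The side picture shows the same: gun (265,190), case (330,248).
Candidates for the case (top-view pixel): aluminium (328,205); blue (318,158), (368,233), (355,280); red (407,150). By description it is the aluminium one, standing in the rest before the nozzle. Here is the close crop to check.

Run:
```python
from h import *
a=load('top')['image'][165:250,185:345];b=load('side')['image'][155:285,220:360]
A=cv2.resize(a,None,fx=5,fy=5,interpolation=cv2.INTER_CUBIC)[:, :800]
B=cv2.resize(b,None,fx=4,fy=4,interpolation=cv2.INTER_CUBIC)
cv2.imwrite('pics/c1.png',A);cv2.imwrite('pics/c2.png',B)
```

```text
(no output)
```

View pics/c1.png

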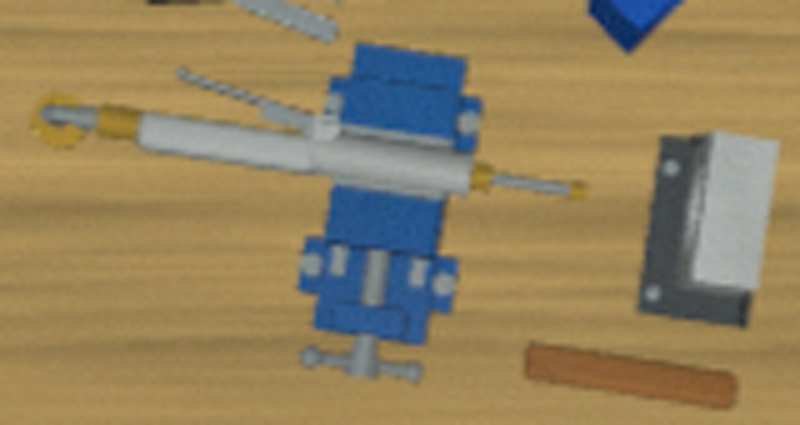

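View pics/c2.png

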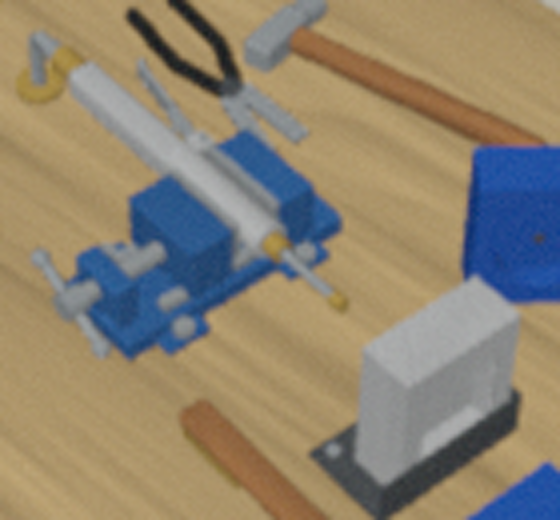

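The crops confirm it. The aluminium block in the dark bent rest has its square recess facing the camera's side (-y), so the dial faces the nozzle. The lever hinge is at crop (325,125) and the lever's free end at (182,72). The nozzle tip is at (583,190), and the case top corners are (714,132), (778,140), (758,290) and (693,283).

Run:
```python
from h import *
T=load('top');S=load('side')
g=lambda x,y:(185+(x+.5)/5-.5,165+(y+.5)/5-.5)
k=lambda x,y:(220+(x+.5)/4-.5,155+(y+.5)/4-.5)
def tri(a,b):
    L=[]
    for s,p in((T,a),(S,b)):
        f,M,t=cam(s);P=np.c_[M,t];x=((p[0]-s['cx'])/f,(p[1]-s['cy'])/f)
        L+=[x[0]*P[2]-P[0],x[1]*P[2]-P[1]]
    v=np.linalg.svd(np.array(L))[2][-1];return (v[:3]/v[3]).round(1)
pt=lambda n,x,y,z:print(n,unproj(T,*g(x,y),z).round(1))
c=[unproj(T,*g(*p),123) for p in((714,132),(778,140),(758,290),(693,283))]
print('case',np.mean(c,0),[np.linalg.norm(c[i]-c[i-1]).round(1) for i in range(4)],c)
sc=[unproj(S,*k(*p),123) for p in((474,277),(520,315),(408,388),(362,350))]
print('case side',np.mean(sc,0),[np.linalg.norm(sc[i]-sc[i-1]).round(1) for i in range(4)],np.round(sc,1))
for n,x,y,z in(('nozzle',585,190,60),('gripend',140,132,60),('gripmid end',310,152,60),('hinge',325,125,65),('leverend',182,72,65),('pipe',60,115,60),('barrel end',470,172,60)):pt(n,x,y,z)
print('tri noz',tri(g(585,190),k(342,304)),'leverend',tri(g(182,72),k(142,65)),'gripend',tri(g(140,132),k(84,78)))
```

```text
case [ 513.56437811 -192.20192265  123.        ] [np.float64(101.1), np.float64(42.7), np.float64(100.3), np.float64(43.1)] [array([ 565.97313578, -177.82059817,  123.        ]), array([ 560.9329633 , -220.22152812,  123.        ]), array([ 461.50022997, -206.82811094,  123.        ]), array([ 465.8511834 , -163.93745337,  123.        ])]
case side [ 515.18080966 -192.43673429  123.        ] [np.float64(100.1), np.float64(43.5), np.float64(98.5), np.float64(42.1)] [[ 567.4 -178.1  123. ]
 [ 561.3 -221.1  123. ]
 [ 463.9 -206.2  123. ]
 [ 468.2 -164.3  123. ]]
nozzle [531.8 -95.6  60. ]
gripend [569.8 210.3  60. ]
gripmid end [556.8  93.4  60. ]
hinge [574.9  83.   65. ]
leverend [610.8 181.5  65. ]
pipe [581.2 265.4  60. ]
barrel end [543.7 -16.6  60. ]
tri noz [531.6 -95.5  62.2] leverend [611.6 180.7  65.2] gripend [572.  208.1  61.1]
```

```bash
cat >> h.py <<'E'
def ph():
    m=R.from_rotvec(r.observe()['orientation']).as_matrix(); return np.degrees(np.arctan2(m[1,1],m[0,1]))
def go(p,phi=None):
    "yaw first, then shift in tool axes after the yaw"
    o=r.observe(); a=ph(); b=a if phi is None else phi
    dyaw=-(b-a)  # tool z down
    M=R.from_rotvec(o['orientation']).as_matrix()@R.from_euler('z',dyaw,degrees=True).as_matrix()
    d=M.T@(np.array(p)-o['ee_pos'])
    print('pos',o['ee_pos'].round(1),'phi',round(a,2),'yaw deg',round(dyaw,2),'unit',round(dyaw/90,4),'shift mm',d.round(1),'t',round(o['clock'],2),'q',o['joint_pos'].round(2),'F',o['wrist_force'].round(1),'w',round(o['grip_width'],1),round(o['grasp_force'],1))
E
python3 - <<'E'
from h import *
T=load('top');g=lambda x,y:(185+(x+.5)/5-.5,165+(y+.5)/5-.5)
q=[unproj(T,*g(*p),3)[:2] for p in((662,137),(640,312),(748,325),(672,167),(652,293))]
print(np.round(q,1),np.degrees(np.arctan2(*(q[0]-q[1])[::-1])),np.degrees(np.arctan2(*(q[2]-q[1])[::-1]))+90,np.degrees(np.arctan2(*(q[3]-q[4])[::-1])))
go([561,150,200],-7.5)
for n,u,v,z in(('spray',152,168,180),('mandrel',405,201,0),('brush',310,240,20),('snip',253,172,10),('snip2',225,163,10),('blue',368,233,60)):print(n,unproj(T,u,v,z).round())
E
```

```text
[[ 574.4 -153.1]
 [ 449.9 -137.6]
 [ 441.2 -214.1]
 [ 553.  -160.2]
 [ 463.4 -146.1]] -7.068817668283762 -6.509056959256924 -8.935296561673038
pos [231.  580.4 255.7] phi 68.3 yaw deg 75.8 unit 0.8422 shift mm [-383.6  383.4   56.1] t 0.1 q [-1.23  0.42 -0.01  1.61  0.    1.11 -0.05] F [ 0.4 -0.3 -0.1] w 85.7 0.0
spray [630. 389. 180.]
mandrel [ 545. -467.    0.]
brush [ 404. -127.   20.]
snip [643.  75.  10.]
snip2 [675. 174.  10.]
blue [ 429. -323.   60.]
```

```bash
python3 -m handwheel '[{"yaw":0.0766,"hand":1},{"yaw":0.0766,"hand":1},{"yaw":0.0766,"hand":1},{"yaw":0.0766,"hand":1},{"yaw":0.0766,"hand":1},{"yaw":0.0766,"hand":1},{"yaw":0.0766,"hand":1},{"yaw":0.0766,"hand":1}]' 40
python3 -m handwheel '[{"yaw":0.0766,"hand":1},{"yaw":0.0766,"hand":1},{"yaw":0.0766,"hand":1},{"tx":-0.25,"ty":0.25,"hand":1},{"tx":-0.25,"ty":0.25,"hand":1},{"tx":-0.25,"ty":0.25,"hand":1},{"tx":-0.25,"ty":0.25,"hand":1},{"tx":-0.25,"ty":0.25,"hand":1}]'
python3 -m handwheel '[{"tx":-0.25,"ty":0.25,"hand":1},{"tx":-0.25,"ty":0.25,"hand":1},{"tx":-0.25,"ty":0.25,"hand":1},{"tx":-0.25,"ty":0.25,"hand":1},{"tx":-0.25,"ty":0.25,"hand":1},{"tx":-0.25,"ty":0.25,"hand":1},{"tx":-0.25,"ty":0.25,"hand":1},{"tx":-0.25,"ty":0.25,"hand":1}]'
python3 -c "
from h import *
go([561,150,62],-7.5)"
```

```text
pos [231.  580.4 255.7] phi 68.3 yaw deg 75.8 unit 0.8422 shift mm [-383.5  383.4  194.1] t 0.1 q [-1.23  0.42 -0.01  1.61  0.    1.11 -0.05] F [ 0.4 -0.3 -0.1] w 85.7 0.0invalid input
invalid input
invalid input
```

```bash
python3 -m handwheel '[{"tx":0,"ty":0,"tz":0,"yaw":0.0766,"hand":1},{"tx":0,"ty":0,"tz":0,"yaw":0.0766,"hand":1},{"tx":0,"ty":0,"tz":0,"yaw":0.0766,"hand":1},{"tx":0,"ty":0,"tz":0,"yaw":0.0766,"hand":1},{"tx":0,"ty":0,"tz":0,"yaw":0.0766,"hand":1},{"tx":0,"ty":0,"tz":0,"yaw":0.0766,"hand":1},{"tx":0,"ty":0,"tz":0,"yaw":0.0766,"hand":1},{"tx":0,"ty":0,"tz":0,"yaw":0.0766,"hand":1}]' 40; python3 -c "
from h import *
go([561,150,62],-7.5)"
```

```text
clock: 0.77
ee_pos: [231.0, 580.5, 255.9]
orientation: [1.96, 2.455, -0.001]
wrist_force: [-0.5, 0.5, -0.4]
grip_width: 85.4
grasp_force: 0.0
pos [231.  580.5 255.9] phi 12.8 yaw deg 20.3 unit 0.2256 shift mm [-383.6  383.4  194.2] t 0.77 q [-1.37  0.42  0.18  1.62 -0.08  1.11 -0.95] F [-0.5  0.5 -0.4] w 85.4 0.0
```

All the fields are needed in every row, and the yaw sign is right. Carrying on.

```bash
python3 -m handwheel '[{"tx":0,"ty":0,"tz":0,"yaw":0.0752,"hand":1},{"tx":0,"ty":0,"tz":0,"yaw":0.0752,"hand":1},{"tx":0,"ty":0,"tz":0,"yaw":0.0752,"hand":1},{"tx":-0.25,"ty":0.25,"tz":0,"yaw":0,"hand":1},{"tx":-0.25,"ty":0.25,"tz":0,"yaw":0,"hand":1},{"tx":-0.25,"ty":0.25,"tz":0,"yaw":0,"hand":1},{"tx":-0.25,"ty":0.25,"tz":0,"yaw":0,"hand":1},{"tx":-0.25,"ty":0.25,"tz":0,"yaw":0,"hand":1}]'
python3 -m handwheel '[{"tx":-0.25,"ty":0.25,"tz":0.1,"yaw":0,"hand":1},{"tx":-0.25,"ty":0.25,"tz":0.1,"yaw":0,"hand":1},{"tx":-0.25,"ty":0.25,"tz":0.1,"yaw":0,"hand":1},{"tx":-0.25,"ty":0.25,"tz":0.1,"yaw":0,"hand":1},{"tx":-0.25,"ty":0.25,"tz":0.1,"yaw":0,"hand":1},{"tx":-0.25,"ty":0.25,"tz":0.1,"yaw":0,"hand":1},{"tx":-0.25,"ty":0.25,"tz":0.1,"yaw":0,"hand":1},{"tx":-0.25,"ty":0.25,"tz":0.1,"yaw":0,"hand":1}]'
python3 -c "
from h import *
go([561,150,62],-7.5)"
```

```text
clock: 1.43
ee_pos: [340.2, 439.5, 256.1]
orientation: [2.356, 2.079, -0.001]
wrist_force: [-0.0, -0.3, -0.4]
grip_width: 85.6
grasp_force: 0.0
clock: 2.1
ee_pos: [513.7, 216.2, 175.7]
orientation: [2.355, 2.079, -0.0]
wrist_force: [1.4, 0.2, 0.5]
grip_width: 85.6
grasp_force: 0.0
pos [513.7 216.2 175.7] phi -7.14 yaw deg 0.36 unit 0.004 shift mm [-59.5  55.5 113.7] t 2.1 q [-0.78  0.41  0.4   1.87 -0.2   0.9  -0.4 ] F [1.4 0.2 0.5] w 85.6 0.0
```

```bash
python3 -m handwheel '[{"tx":-0.2,"ty":0.19,"tz":0,"yaw":0,"hand":1},{"tx":-0.2,"ty":0.19,"tz":0,"yaw":0,"hand":1},{"tx":-0.195,"ty":0.195,"tz":0.14,"yaw":0.004,"hand":1},{"tx":0,"ty":0,"tz":0.2,"yaw":0,"hand":1},{"tx":0,"ty":0,"tz":0.2,"yaw":0,"hand":1},{"tx":0,"ty":0,"tz":0.2,"yaw":0,"hand":1},{"tx":0,"ty":0,"tz":0.2,"yaw":0,"hand":1},{"tx":0,"ty":0,"tz":0.2,"yaw":0,"hand":1}]'
python3 -c "
from h import *
go([562,150,62],-7.5)
o=r.observe();m=R.from_rotvec(o['orientation']).as_matrix();s=snap('top','top2.png')
t=o['ee_pos']
for q in([0,-42,19],[0,42,19]): print(proj(s,t+m@np.array(q)))
a=s['image'][160:230,190:300];cv2.imwrite('pics/c3.png',cv2.resize(a,None,fx=6,fy=6,interpolation=2))"
```

```text
clock: 2.77
ee_pos: [562.5, 151.4, 61.1]
orientation: [-2.362, -2.071, 0.001]
wrist_force: [-0.0, 1.1, -0.7]
grip_width: 85.5
grasp_force: 0.0
pos [562.5 151.4  61.1] phi -7.52 yaw deg -0.02 unit -0.0002 shift mm [-1.5 -0.3 -0.9] t 2.77 q [-0.59  0.62  0.35  1.86 -0.31  0.71 -0.19] F [-0.   1.1 -0.7] w 85.5 0.0
[228.48582204 205.68808274]
[231.95925989 181.81590493]
```

View pics/c3.png

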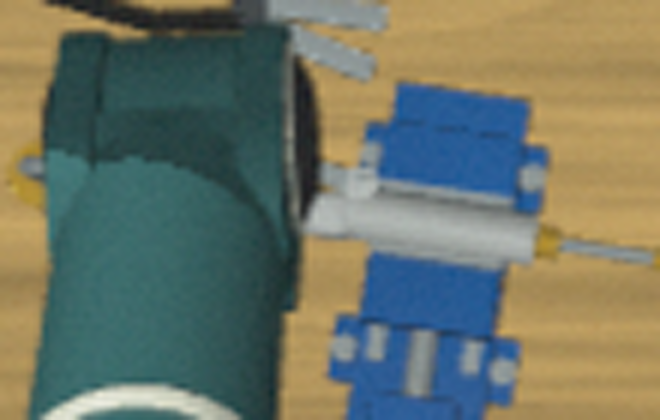

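The arm hides the fingers, but there is no contact force. I'll move 1.5 mm toward -x and squeeze.

```bash
python3 -m handwheel '[{"tx":0,"ty":-0.015,"tz":0,"yaw":0,"hand":-1},{"tx":0,"ty":0,"tz":0,"yaw":0,"hand":-1},{"tx":0,"ty":0,"tz":0,"yaw":0,"hand":-1},{"tx":0,"ty":0,"tz":0,"yaw":0,"hand":-1},{"tx":0,"ty":0,"tz":0,"yaw":0,"hand":-1},{"tx":0,"ty":0,"tz":0,"yaw":0,"hand":-1},{"tx":0,"ty":0,"tz":0,"yaw":0,"hand":-1},{"tx":0,"ty":0,"tz":0,"yaw":0,"hand":-1}]' 30
python3 -c "
from h import *
go([562,150,62],-7.5)"
```

```text
clock: 3.48
ee_pos: [567.9, 151.2, 66.5]
orientation: [2.358, 2.063, 0.019]
wrist_force: [33.9, -3.7, -1.0]
grip_width: 37.1
grasp_force: 37.6
pos [567.9 151.2  66.5] phi -7.62 yaw deg -0.12 unit -0.0013 shift mm [-2.  -5.7  4.4] t 3.48 q [-0.59  0.62  0.36  1.86 -0.31  0.71 -0.19] F [33.9 -3.7 -1. ] w 37.1 37.6
```

Width 37 means the lever is home, but the lever side pushes the tool +x with 34 N. The true squeezing centre is therefore about 6 mm further in +x, so I'll shift there and hold.

```bash
python3 -m handwheel '[{"tx":0,"ty":0.03,"tz":0,"yaw":0,"hand":-1},{"tx":0,"ty":0.03,"tz":0,"yaw":0,"hand":-1},{"tx":0,"ty":0,"tz":0,"yaw":0,"hand":-1},{"tx":0,"ty":0,"tz":0,"yaw":0,"hand":-1},{"tx":0,"ty":0,"tz":0,"yaw":0,"hand":-1},{"tx":0,"ty":0,"tz":0,"yaw":0,"hand":-1},{"tx":0,"ty":0,"tz":0,"yaw":0,"hand":-1},{"tx":0,"ty":0,"tz":0,"yaw":0,"hand":-1}]'
python3 -m handwheel '[{"tx":0,"ty":0,"tz":0,"yaw":0,"hand":-1},{"tx":0,"ty":0,"tz":0,"yaw":0,"hand":-1},{"tx":0,"ty":0,"tz":0,"yaw":0,"hand":-1},{"tx":0,"ty":0,"tz":0,"yaw":0,"hand":-1},{"tx":0,"ty":0,"tz":0,"yaw":0,"hand":-1},{"tx":0,"ty":0,"tz":0,"yaw":0,"hand":-1},{"tx":0,"ty":0,"tz":0,"yaw":0,"hand":-1},{"tx":0,"ty":0,"tz":0,"yaw":0,"hand":-1}]'
```

```text
clock: 4.15
ee_pos: [568.2, 151.2, 66.2]
orientation: [2.363, 2.07, 0.005]
wrist_force: [-14.2, -3.4, 42.7]
grip_width: 37.1
grasp_force: 52.9
clock: 4.82
ee_pos: [568.2, 151.2, 66.2]
orientation: [2.363, 2.07, 0.005]
wrist_force: [-14.3, -2.9, 42.0]
grip_width: 37.3
grasp_force: 52.8
```

```bash
python3 -m handwheel '[{"tx":0,"ty":0,"tz":0,"yaw":0,"hand":1},{"tx":0,"ty":0,"tz":0,"yaw":0,"hand":1},{"tx":0,"ty":0,"tz":0,"yaw":0,"hand":1},{"tx":0,"ty":0,"tz":0,"yaw":0,"hand":1},{"tx":0,"ty":0,"tz":0,"yaw":0,"hand":1},{"tx":0,"ty":0,"tz":0,"yaw":0,"hand":1},{"tx":0,"ty":0,"tz":-0.2,"yaw":0,"hand":1},{"tx":0,"ty":0,"tz":-0.3,"yaw":0,"hand":1}]'
python3 -m handwheel '[{"tx":0,"ty":0,"tz":-0.35,"yaw":0,"hand":1},{"tx":0,"ty":0,"tz":-0.35,"yaw":0,"hand":1},{"tx":0,"ty":0,"tz":-0.35,"yaw":0,"hand":1},{"tx":0,"ty":0,"tz":-0.3,"yaw":0,"hand":1},{"tx":0,"ty":0,"tz":0,"yaw":0,"hand":1},{"tx":0,"ty":0,"tz":0,"yaw":0,"hand":1},{"tx":0,"ty":0,"tz":0,"yaw":0,"hand":1},{"tx":0,"ty":0,"tz":0,"yaw":0,"hand":1}]'
python3 -c "
from h import *
go([514.4,-192.3,180],-97.8)
go([514.4,-192.3,180],82.2)"
```

```text
clock: 5.48
ee_pos: [565.6, 150.6, 110.8]
orientation: [-2.361, -2.07, 0.007]
wrist_force: [0.2, 0.3, 0.4]
grip_width: 85.4
grasp_force: 0.0
clock: 6.15
ee_pos: [566.6, 150.9, 246.2]
orientation: [-2.362, -2.071, 0.003]
wrist_force: [0.4, -1.0, 0.0]
grip_width: 85.4
grasp_force: 0.0
pos [566.6 150.9 246.2] phi -7.51 yaw deg 90.29 unit 1.0032 shift mm [ -5.  347.   66.5] t 6.15 q [-0.66  0.38  0.45  1.74 -0.19  1.07 -0.28] F [ 0.4 -1.   0. ] w 85.4 0.0
pos [566.6 150.9 246.2] phi -7.51 yaw deg -89.71 unit -0.9968 shift mm [   5.  -347.    66.5] t 6.15 q [-0.66  0.38  0.45  1.74 -0.19  1.07 -0.28] F [ 0.4 -1.   0. ] w 85.4 0.0
```

```bash
python3 -m handwheel '[{"tx":0,"ty":0,"tz":0,"yaw":0.0772,"hand":1},{"tx":0,"ty":0,"tz":0,"yaw":0.0772,"hand":1},{"tx":0,"ty":0,"tz":0,"yaw":0.0772,"hand":1},{"tx":0,"ty":0,"tz":0,"yaw":0.0772,"hand":1},{"tx":0,"ty":0,"tz":0,"yaw":0.0772,"hand":1},{"tx":0,"ty":0,"tz":0,"yaw":0.0772,"hand":1},{"tx":0,"ty":0,"tz":0,"yaw":0.0772,"hand":1},{"tx":0,"ty":0,"tz":0,"yaw":0.0772,"hand":1}]'
python3 -m handwheel '[{"tx":0,"ty":0,"tz":0,"yaw":0.0772,"hand":1},{"tx":0,"ty":0,"tz":0,"yaw":0.0772,"hand":1},{"tx":0,"ty":0,"tz":0,"yaw":0.0772,"hand":1},{"tx":0,"ty":0,"tz":0,"yaw":0.0772,"hand":1},{"tx":0,"ty":0,"tz":0,"yaw":0.0772,"hand":1},{"tx":-0.005,"ty":0.3,"tz":0,"yaw":0,"hand":1},{"tx":-0.005,"ty":0.3,"tz":0,"yaw":0,"hand":1},{"tx":-0.005,"ty":0.3,"tz":0,"yaw":0,"hand":1}]'
python3 -m handwheel '[{"tx":-0.005,"ty":0.3,"tz":0,"yaw":0,"hand":1},{"tx":-0.005,"ty":0.3,"tz":0,"yaw":0,"hand":1},{"tx":-0.005,"ty":0.3,"tz":0,"yaw":0,"hand":1},{"tx":-0.005,"ty":0.3,"tz":0,"yaw":0,"hand":1},{"tx":-0.005,"ty":0.3,"tz":0,"yaw":0,"hand":1},{"tx":-0.005,"ty":0.3,"tz":0,"yaw":0,"hand":1},{"tx":0,"ty":0.3,"tz":0,"yaw":0,"hand":1},{"tx":0,"ty":0.25,"tz":0,"yaw":0,"hand":1}]'
python3 -c "
from h import *
go([514.4,-192.3,118],-97.8)"
```

```text
clock: 6.82
ee_pos: [566.7, 150.8, 246.1]
orientation: [3.057, 0.721, -0.003]
wrist_force: [-0.7, 0.6, 0.6]
grip_width: 85.3
grasp_force: 0.0
clock: 7.48
ee_pos: [552.6, 61.1, 246.1]
orientation: [3.133, -0.213, -0.003]
wrist_force: [0.5, -0.2, -0.0]
grip_width: 85.3
grasp_force: 0.0
clock: 8.15
ee_pos: [517.3, -172.4, 246.5]
orientation: [3.134, -0.217, -0.002]
wrist_force: [0.2, 0.7, 0.1]
grip_width: 85.6
grasp_force: 0.0
pos [ 517.3 -172.4  246.5] phi -97.91 yaw deg -0.11 unit -0.0012 shift mm [ -0.   20.  128.5] t 8.15 q [-0.43  0.39  0.87  1.85 -0.34  1.06 -1.13] F [0.2 0.7 0.1] w 85.6 0.0
```

```bash
python3 -m handwheel '[{"tx":0,"ty":0.2,"tz":0,"yaw":0,"hand":1},{"tx":0,"ty":0,"tz":0.25,"yaw":0,"hand":1},{"tx":0,"ty":0,"tz":0.25,"yaw":0,"hand":1},{"tx":0,"ty":0,"tz":0.25,"yaw":0,"hand":1},{"tx":0,"ty":0,"tz":0.25,"yaw":0,"hand":1},{"tx":0,"ty":0,"tz":0.15,"yaw":0,"hand":1},{"tx":0,"ty":0,"tz":0.13,"yaw":0,"hand":1},{"tx":0,"ty":0,"tz":0,"yaw":0,"hand":1}]'
python3 -c "
from h import *
go([514.4,-192.3,118],-97.8)"
```

```text
clock: 8.82
ee_pos: [514.3, -189.9, 116.7]
orientation: [3.134, -0.215, -0.007]
wrist_force: [0.0, -0.3, -1.5]
grip_width: 85.3
grasp_force: 0.0
pos [ 514.3 -189.9  116.7] phi -97.85 yaw deg -0.05 unit -0.0006 shift mm [ 0.5  2.3 -1.3] t 8.82 q [-0.27  0.57  0.74  1.93 -0.51  0.83 -0.96] F [ 0.  -0.3 -1.5] w 85.3 0.0
```

```bash
python3 -m handwheel '[{"tx":0,"ty":0.022,"tz":0,"yaw":0,"hand":0.5},{"tx":0,"ty":0,"tz":0,"yaw":0,"hand":0.3},{"tx":0,"ty":0,"tz":0,"yaw":0,"hand":0.15},{"tx":0,"ty":0,"tz":0,"yaw":0,"hand":0.1},{"tx":0,"ty":0,"tz":0,"yaw":0,"hand":0},{"tx":0,"ty":0,"tz":0,"yaw":0,"hand":-0.2},{"tx":0,"ty":0,"tz":0,"yaw":0,"hand":-1},{"tx":0,"ty":0,"tz":0,"yaw":0,"hand":-1}]' 50
python3 -c "
from h import *
go([514.4,-192.3,118],-97.8)"
```

```text
clock: 9.48
ee_pos: [515.8, -192.4, 120.3]
orientation: [-3.134, 0.215, -0.002]
wrist_force: [-1.9, 2.3, 10.4]
grip_width: 43.4
grasp_force: 49.3
pos [ 515.8 -192.4  120.3] phi -97.84 yaw deg -0.04 unit -0.0005 shift mm [-1.4  0.1  2.3] t 9.48 q [-0.27  0.57  0.74  1.93 -0.51  0.84 -0.96] F [-1.9  2.3 10.4] w 43.4 49.3
```

```bash
python3 -m handwheel '[{"tx":0,"ty":0,"tz":-0.05,"yaw":0,"hand":-1},{"tx":0,"ty":0,"tz":-0.1,"yaw":0,"hand":-1},{"tx":0,"ty":0,"tz":-0.2,"yaw":0,"hand":-1},{"tx":0,"ty":0,"tz":-0.25,"yaw":0,"hand":-1},{"tx":0,"ty":0,"tz":-0.25,"yaw":0,"hand":-1},{"tx":0,"ty":0,"tz":-0.2,"yaw":0,"hand":-1},{"tx":0,"ty":0,"tz":-0.15,"yaw":0,"hand":-1},{"tx":0,"ty":0,"tz":0,"yaw":0,"hand":-1}]'
python3 -m handwheel '[{"tx":0,"ty":0,"tz":0,"yaw":-0.03,"hand":-1},{"tx":0,"ty":0,"tz":0,"yaw":-0.06,"hand":-1},{"tx":0,"ty":0,"tz":0,"yaw":-0.07,"hand":-1},{"tx":0,"ty":0,"tz":0,"yaw":-0.07,"hand":-1},{"tx":0,"ty":0,"tz":0,"yaw":-0.07,"hand":-1},{"tx":0,"ty":0,"tz":0,"yaw":-0.07,"hand":-1},{"tx":0,"ty":0,"tz":0,"yaw":-0.07,"hand":-1},{"tx":0,"ty":0,"tz":0,"yaw":-0.07,"hand":-1}]'
python3 -c "
from h import *
go([515,-190,240],82.5)"
```

```text
clock: 10.15
ee_pos: [516.1, -193.0, 242.6]
orientation: [3.134, -0.215, 0.006]
wrist_force: [0.7, 0.7, -5.6]
grip_width: 43.2
grasp_force: 53.0
clock: 10.82
ee_pos: [514.8, -192.2, 238.5]
orientation: [-2.967, -1.032, 0.002]
wrist_force: [-0.5, 0.5, -6.0]
grip_width: 42.8
grasp_force: 53.1
pos [ 514.8 -192.2  238.5] phi -51.64 yaw deg -134.14 unit -1.4904 shift mm [ 0.1  2.2 -1.5] t 10.82 q [-0.25  0.36  0.68  1.84 -0.26  1.03 -0.36] F [-0.5  0.5 -6. ] w 42.8 53.1
```

```bash
python3 -m handwheel '[{"tx":0,"ty":0,"tz":0,"yaw":-0.07,"hand":-1},{"tx":0,"ty":0,"tz":0,"yaw":-0.07,"hand":-1},{"tx":0,"ty":0,"tz":0,"yaw":-0.07,"hand":-1},{"tx":0,"ty":0,"tz":0,"yaw":-0.07,"hand":-1},{"tx":0,"ty":0,"tz":0,"yaw":-0.07,"hand":-1},{"tx":0,"ty":0,"tz":0,"yaw":-0.07,"hand":-1},{"tx":0,"ty":0,"tz":0,"yaw":-0.07,"hand":-1},{"tx":0,"ty":0,"tz":0,"yaw":-0.07,"hand":-1}]'
python3 -m handwheel '[{"tx":0,"ty":0,"tz":0,"yaw":-0.07,"hand":-1},{"tx":0,"ty":0,"tz":0,"yaw":-0.07,"hand":-1},{"tx":0,"ty":0,"tz":0,"yaw":-0.07,"hand":-1},{"tx":0,"ty":0,"tz":0,"yaw":-0.07,"hand":-1},{"tx":0,"ty":0,"tz":0,"yaw":-0.07,"hand":-1},{"tx":0,"ty":0,"tz":0,"yaw":-0.07,"hand":-1},{"tx":0,"ty":0,"tz":0,"yaw":-0.07,"hand":-1},{"tx":0,"ty":0,"tz":0,"yaw":-0.07,"hand":-1}]'
python3 -m handwheel '[{"tx":0,"ty":0,"tz":0,"yaw":-0.07,"hand":-1},{"tx":0,"ty":0,"tz":0,"yaw":-0.07,"hand":-1},{"tx":0,"ty":0,"tz":0,"yaw":-0.07,"hand":-1},{"tx":0,"ty":0,"tz":0,"yaw":-0.07,"hand":-1},{"tx":0,"ty":0,"tz":0,"yaw":-0.05,"hand":-1},{"tx":0,"ty":0,"tz":0,"yaw":-0.03,"hand":-1},{"tx":0,"ty":0,"tz":0,"yaw":0,"hand":-1},{"tx":0,"ty":0,"tz":0,"yaw":0,"hand":-1}]'
python3 -c "
from h import *
go([515,-190,240],82.5)
a=snap('top','top3.png')['image'][150:270,240:400];b=snap('side','side3.png')['image'][155:305,240:400]
cv2.imwrite('pics/c4.png',np.hstack([cv2.resize(a,(400,300),interpolation=2),cv2.resize(b,(400,375),interpolation=2)[:300]]))"
```

```text
clock: 11.48
ee_pos: [514.8, -192.3, 238.5]
orientation: [-2.244, -2.197, 0.001]
wrist_force: [0.3, 0.9, -6.1]
grip_width: 43.4
grasp_force: 53.1
clock: 12.15
ee_pos: [514.7, -192.3, 238.4]
orientation: [-1.096, -2.943, 0.0]
wrist_force: [-0.7, 1.4, -7.2]
grip_width: 43.3
grasp_force: 53.1
clock: 12.82
ee_pos: [514.9, -192.4, 238.7]
orientation: [-0.243, -3.131, -0.0]
wrist_force: [0.2, -0.1, -6.8]
grip_width: 43.1
grasp_force: 53.0
pos [ 514.9 -192.4  238.7] phi 81.14 yaw deg -1.36 unit -0.0151 shift mm [ 0.2  2.4 -1.3] t 12.82 q [ 0.1   0.31  0.25  1.83 -0.09  1.02  1.8 ] F [ 0.2 -0.1 -6.8] w 43.1 53.0
```

View pics/c4.png

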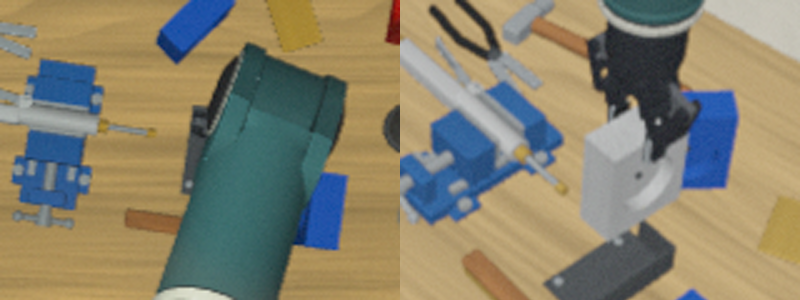

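The case now shows the round dial on the -y side, so it's turned correctly. The empty rest is visible in the side view, so I'll measure its corner there.

Run:
```python
from h import *
s=load('side');a=s['image'][235:285,290:360]
cv2.imwrite('pics/c5.png',cv2.resize(cv2.convertScaleAbs(a,alpha=1.8),None,fx=10,fy=10,interpolation=2))
```

```text
(no output)
```

View pics/c5.png

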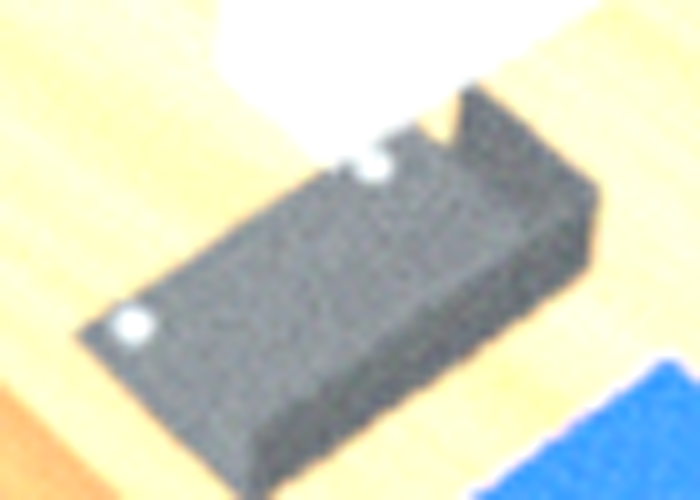

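Run:
```python
from h import *
s=load('side');k=lambda x,y:(290+(x+.5)/10-.5,235+(y+.5)/10-.5)
P=lambda x,y,z:unproj(s,*k(x,y),z).round(1)
for z in(40,43):
    A,B,C=P(262,425,z),P(598,190,z),P(470,88,z);print(z,A,B,C,'ang',np.degrees(np.arctan2(*(B-A)[1::-1])),np.degrees(np.arctan2(*(C-B)[1::-1]))-90,np.linalg.norm(C-B))
D,E=P(245,497,0),P(588,268,0);print(D,E,np.degrees(np.arctan2(*(E-D)[1::-1])))
F=P(78,335,3);print(F)
for a in(-7.5,-8):
    c,q=np.cos(np.radians(a)),np.sin(np.radians(a));ex=np.array([c,q]);ey=np.array([-q,c])
    for X in(P(598,190,40),P(598,190,43),E):print(a,'origin',(X[:2]-53*ex+25*ey).round(1))
```

```text
40 [ 442.3 -210.3   40. ] [ 565.6 -227.1   40. ] [ 570.5 -178.7   40. ] ang -7.758944978328916 -5.780909051692461 48.64740486398016
43 [ 440.5 -211.6   43. ] [ 563.4 -228.3   43. ] [ 568.4 -180.    43. ] ang -7.738119100296749 -5.910188283327443 48.55810951839045
[ 444.8 -204.9    0. ] [ 569.7 -225.3    0. ] -9.276249273225364
[ 453.5 -137.2    3. ]
-7.5 origin [ 516.3 -195.4]
-7.5 origin [ 514.1 -196.6]
-7.5 origin [ 520.4 -193.6]
-8 origin [ 516.6 -195. ]
-8 origin [ 514.4 -196.2]
-8 origin [ 520.7 -193.2]
```

```bash
python3 -c "
from h import *
go([511.5,-189.5,128],82.2)"
```

```text
pos [ 515.1 -192.4  239. ] phi 81.15 yaw deg -1.05 unit -0.0117 shift mm [  3.9   2.4 111. ] t 12.92 q [ 0.1   0.31  0.25  1.83 -0.09  1.02  1.79] F [-0.6  0.  -7. ] w 43.2 53.0
```

```bash
python3 -m handwheel '[{"tx":0.039,"ty":0.024,"tz":0.1,"yaw":-0.0117,"hand":-1},{"tx":0,"ty":0,"tz":0.2,"yaw":0,"hand":-1},{"tx":0,"ty":0,"tz":0.2,"yaw":0,"hand":-1},{"tx":0,"ty":0,"tz":0.2,"yaw":0,"hand":-1},{"tx":0,"ty":0,"tz":0.2,"yaw":0,"hand":-1},{"tx":0,"ty":0,"tz":0.13,"yaw":0,"hand":-1},{"tx":0,"ty":0,"tz":0.07,"yaw":0,"hand":-1},{"tx":0,"ty":0,"tz":0,"yaw":0,"hand":-1}]'
python3 -c "
from h import *
go([511.5,-189.5,128],82.2)"
```

```text
clock: 13.58
ee_pos: [510.8, -189.0, 127.6]
orientation: [-0.21, -3.132, -0.001]
wrist_force: [-0.5, 0.4, -6.3]
grip_width: 42.8
grasp_force: 52.8
pos [ 510.8 -189.   127.6] phi 82.32 yaw deg 0.12 unit 0.0014 shift mm [-0.7 -0.4 -0.4] t 13.58 q [ 0.12  0.45  0.22  1.93 -0.13  0.79  1.85] F [-0.5  0.4 -6.3] w 42.8 52.8
```

```bash
for i in 1; do python3 -m handwheel '[{"tx":0,"ty":-0.01,"tz":0,"yaw":0,"hand":-1},{"tx":0,"ty":-0.01,"tz":0,"yaw":0,"hand":-1},{"tx":0,"ty":-0.01,"tz":0,"yaw":0,"hand":-1},{"tx":0,"ty":-0.01,"tz":0,"yaw":0,"hand":-1},{"tx":0,"ty":0,"tz":0,"yaw":0,"hand":-1},{"tx":0,"ty":0,"tz":0,"yaw":0,"hand":-1},{"tx":0,"ty":0,"tz":0,"yaw":0,"hand":-1},{"tx":0,"ty":0,"tz":0,"yaw":0,"hand":-1}]'; done
python3 -m handwheel '[{"tx":0,"ty":-0.01,"tz":0,"yaw":0,"hand":-1},{"tx":0,"ty":-0.01,"tz":0,"yaw":0,"hand":-1},{"tx":0,"ty":0,"tz":0,"yaw":0,"hand":-1},{"tx":0,"ty":0,"tz":0,"yaw":0,"hand":-1},{"tx":0,"ty":0,"tz":0,"yaw":0,"hand":-1},{"tx":0,"ty":0,"tz":0,"yaw":0,"hand":-1},{"tx":0,"ty":0,"tz":0,"yaw":0,"hand":-1},{"tx":0,"ty":0,"tz":0,"yaw":0,"hand":-1}]'
```

```text
clock: 14.25
ee_pos: [511.3, -193.4, 129.4]
orientation: [0.211, 3.134, -0.0]
wrist_force: [0.0, 0.5, -6.6]
grip_width: 43.0
grasp_force: 52.9
clock: 14.92
ee_pos: [511.2, -194.3, 129.4]
orientation: [-0.209, -3.134, -0.002]
wrist_force: [0.4, 7.6, -3.3]
grip_width: 43.4
grasp_force: 53.3
```

Flange contact at y≈-194.3, as measured in the picture. I'll ease off 1 mm and probe +x for the lip.

```bash
python3 -m handwheel '[{"tx":0,"ty":0.012,"tz":0,"yaw":0,"hand":-1},{"tx":-0.01,"ty":0,"tz":0,"yaw":0,"hand":-1},{"tx":-0.01,"ty":0,"tz":0,"yaw":0,"hand":-1},{"tx":-0.01,"ty":0,"tz":0,"yaw":0,"hand":-1},{"tx":-0.01,"ty":0,"tz":0,"yaw":0,"hand":-1},{"tx":0,"ty":0,"tz":0,"yaw":0,"hand":-1},{"tx":0,"ty":0,"tz":0,"yaw":0,"hand":-1},{"tx":0,"ty":0,"tz":0,"yaw":0,"hand":-1}]'
python3 -m handwheel '[{"tx":-0.01,"ty":0,"tz":0,"yaw":0,"hand":-1},{"tx":-0.01,"ty":0,"tz":0,"yaw":0,"hand":-1},{"tx":0,"ty":0,"tz":0,"yaw":0,"hand":-1},{"tx":0,"ty":0,"tz":0,"yaw":0,"hand":-1},{"tx":0,"ty":0,"tz":0,"yaw":0,"hand":-1},{"tx":0,"ty":0,"tz":0,"yaw":0,"hand":-1},{"tx":0,"ty":0,"tz":0,"yaw":0,"hand":-1},{"tx":0,"ty":0,"tz":0,"yaw":0,"hand":-1}]'
```

```text
clock: 15.58
ee_pos: [514.9, -194.5, 129.1]
orientation: [-0.21, -3.134, -0.001]
wrist_force: [-2.6, 4.6, -5.5]
grip_width: 43.2
grasp_force: 53.0
clock: 16.25
ee_pos: [516.0, -194.8, 129.1]
orientation: [-0.211, -3.132, -0.001]
wrist_force: [-9.6, 5.9, 2.2]
grip_width: 43.1
grasp_force: 53.7
```

Lip contact at x≈515.5, which also agrees. I'll ease off about 1 mm both ways and lower slowly.

```bash
python3 -m handwheel '[{"tx":0.014,"ty":0.01,"tz":0,"yaw":0,"hand":-1},{"tx":0,"ty":0,"tz":0.02,"yaw":0,"hand":-1},{"tx":0,"ty":0,"tz":0.02,"yaw":0,"hand":-1},{"tx":0,"ty":0,"tz":0.015,"yaw":0,"hand":-1},{"tx":0,"ty":0,"tz":0.01,"yaw":0,"hand":-1},{"tx":0,"ty":0,"tz":0.01,"yaw":0,"hand":-1},{"tx":0,"ty":0,"tz":0,"yaw":0,"hand":-1},{"tx":0,"ty":0,"tz":0,"yaw":0,"hand":-1}]'
python3 -m handwheel '[{"tx":0,"ty":0,"tz":0.01,"yaw":0,"hand":-1},{"tx":0,"ty":0,"tz":0.005,"yaw":0,"hand":-1},{"tx":0,"ty":0,"tz":0,"yaw":0,"hand":-1},{"tx":0,"ty":0,"tz":0,"yaw":0,"hand":-1},{"tx":0,"ty":0,"tz":0,"yaw":0,"hand":-1},{"tx":0,"ty":0,"tz":0,"yaw":0,"hand":-1},{"tx":0,"ty":0,"tz":0,"yaw":0,"hand":-1},{"tx":0,"ty":0,"tz":0,"yaw":0,"hand":-1}]'
```

```text
clock: 16.92
ee_pos: [515.6, -194.3, 121.6]
orientation: [-0.211, -3.134, 0.001]
wrist_force: [-3.8, -0.0, -6.2]
grip_width: 43.6
grasp_force: 52.7
clock: 17.58
ee_pos: [515.5, -194.3, 120.7]
orientation: [-0.212, -3.134, 0.0]
wrist_force: [-10.2, 2.4, 6.9]
grip_width: 43.3
grasp_force: 54.5
```

```bash
python3 -m handwheel '[{"tx":0.006,"ty":0,"tz":0,"yaw":0,"hand":-1},{"tx":0,"ty":0,"tz":0,"yaw":0,"hand":-1},{"tx":0,"ty":0,"tz":0,"yaw":0,"hand":0.1},{"tx":0,"ty":0,"tz":0,"yaw":0,"hand":0.2},{"tx":0,"ty":0,"tz":0,"yaw":0,"hand":0.3},{"tx":0,"ty":0,"tz":0,"yaw":0,"hand":0.5},{"tx":0,"ty":0,"tz":0,"yaw":0,"hand":0.8},{"tx":0,"ty":0,"tz":0,"yaw":0,"hand":1}]'
python3 -m handwheel '[{"tx":0,"ty":0,"tz":0,"yaw":0,"hand":1},{"tx":0,"ty":0,"tz":0,"yaw":0,"hand":1},{"tx":0,"ty":0,"tz":-0.1,"yaw":0,"hand":1},{"tx":0,"ty":0,"tz":-0.2,"yaw":0,"hand":1},{"tx":0,"ty":0,"tz":-0.3,"yaw":0,"hand":1},{"tx":0,"ty":0,"tz":-0.35,"yaw":0,"hand":1},{"tx":0,"ty":0,"tz":-0.35,"yaw":0,"hand":1},{"tx":0,"ty":0,"tz":0,"yaw":0,"hand":1}]'
python3 -c "
from h import *
go([565.5,150.5,246],-7.5)"
```

```text
clock: 18.25
ee_pos: [515.5, -193.8, 120.4]
orientation: [0.21, 3.134, -0.0]
wrist_force: [-0.9, -0.2, 0.8]
grip_width: 85.0
grasp_force: 0.0
clock: 18.92
ee_pos: [517.4, -194.8, 257.6]
orientation: [0.211, 3.126, -0.003]
wrist_force: [0.5, -1.3, 0.3]
grip_width: 85.1
grasp_force: 0.0
pos [ 517.4 -194.8  257.6] phi 82.28 yaw deg 89.78 unit 0.9976 shift mm [348.6   2.6  11.2] t 18.92 q [ 0.1   0.29  0.25  1.81 -0.08  1.05  1.81] F [ 0.5 -1.3  0.3] w 85.1 0.0
```

```bash
python3 -m handwheel '[{"tx":0,"ty":0,"tz":0,"yaw":0.0767,"hand":1},{"tx":0,"ty":0,"tz":0,"yaw":0.0767,"hand":1},{"tx":0,"ty":0,"tz":0,"yaw":0.0767,"hand":1},{"tx":0,"ty":0,"tz":0,"yaw":0.0767,"hand":1},{"tx":0,"ty":0,"tz":0,"yaw":0.0767,"hand":1},{"tx":0,"ty":0,"tz":0,"yaw":0.0767,"hand":1},{"tx":0,"ty":0,"tz":0,"yaw":0.0767,"hand":1},{"tx":0,"ty":0,"tz":0,"yaw":0.0767,"hand":1}]'
python3 -m handwheel '[{"tx":0,"ty":0,"tz":0,"yaw":0.0767,"hand":1},{"tx":0,"ty":0,"tz":0,"yaw":0.0767,"hand":1},{"tx":0,"ty":0,"tz":0,"yaw":0.0767,"hand":1},{"tx":0,"ty":0,"tz":0,"yaw":0.0767,"hand":1},{"tx":0,"ty":0,"tz":0,"yaw":0.0767,"hand":1},{"tx":0.3,"ty":0,"tz":0,"yaw":0,"hand":1},{"tx":0.3,"ty":0,"tz":0,"yaw":0,"hand":1},{"tx":0.3,"ty":0,"tz":0,"yaw":0,"hand":1}]'
python3 -m handwheel '[{"tx":0.3,"ty":0,"tz":0,"yaw":0,"hand":1},{"tx":0.3,"ty":0,"tz":0,"yaw":0,"hand":1},{"tx":0.3,"ty":0,"tz":0,"yaw":0,"hand":1},{"tx":0.3,"ty":0,"tz":0,"yaw":0,"hand":1},{"tx":0.3,"ty":0,"tz":0,"yaw":0,"hand":1},{"tx":0.3,"ty":0,"tz":0,"yaw":0,"hand":1},{"tx":0.3,"ty":0,"tz":0,"yaw":0,"hand":1},{"tx":0.1,"ty":0,"tz":0,"yaw":0,"hand":1}]'
python3 -c "
from h import *
go([565.5,150.5,66],-7.5)
T=snap('top','top4.png');S=snap('side','side4.png')
a=T['image'][185:245,290:370];b=S['image'][210:290,290:370]
cv2.imwrite('pics/c6.png',np.hstack([cv2.resize(a,(400,300),interpolation=2),cv2.resize(b,(400,400),interpolation=2)[:300]]))"
```

```text
clock: 19.58
ee_pos: [515.3, -193.8, 251.1]
orientation: [1.647, 2.674, 0.0]
wrist_force: [-0.5, 0.8, 0.4]
grip_width: 85.4
grasp_force: 0.0
clock: 20.25
ee_pos: [526.9, -103.6, 251.0]
orientation: [2.362, 2.071, 0.001]
wrist_force: [0.8, -0.1, 1.5]
grip_width: 85.5
grasp_force: 0.0
clock: 20.92
ee_pos: [555.3, 118.4, 250.9]
orientation: [-2.355, -2.078, -0.002]
wrist_force: [0.1, 1.0, 0.1]
grip_width: 85.6
grasp_force: 0.0
pos [555.3 118.4 250.9] phi -7.17 yaw deg 0.33 unit 0.0037 shift mm [ 32.9   5.9 184.9] t 20.92 q [-0.56  0.33  0.37  1.78 -0.14  1.06 -0.27] F [0.1 1.  0.1] w 85.6 0.0
```

View pics/c6.png

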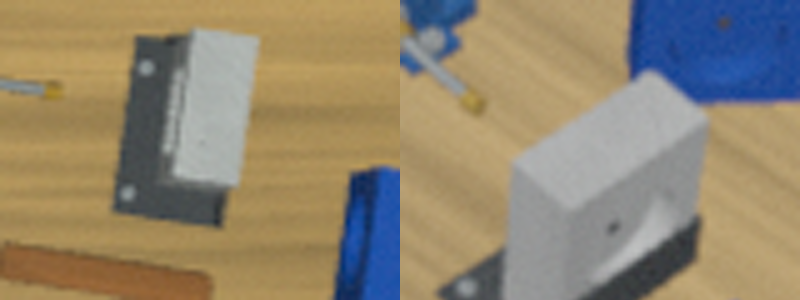

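The case stands upright in the corner with the round recess away from the nozzle. Top corners in the left crop are (192,30), (260,37), (240,186) and (173,178); in the right crop (650,70), (708,122), (570,210) and (513,162). I'll check the numbers.

Run:
```python
from h import *
T=load('top');S=load('side')
for s,o,L in((T,(290,185),((192,30),(260,37),(240,186),(173,178))),(S,(290,210),((250,70),(308,122),(170,210),(113,162)))):
    c=np.array([unproj(s,o[0]+(x+.5)/5-.5,o[1]+(y+.5)/5-.5,123)[:2] for x,y in L])
    e=c[0]-c[3]+c[1]-c[2];print(c.mean(0).round(1),np.degrees(np.arctan2(e[1],e[0])).round(2))
```

```text
[ 515.9 -195.8] -7.52
[ 518.2 -195.9] -8.22
```

The case is flush at about (516.5,-195.8) and -7.8°. Now the second squeeze.

```bash
python3 -m handwheel '[{"tx":0.32,"ty":0.06,"tz":0,"yaw":0.0037,"hand":1},{"tx":0,"ty":0,"tz":0.35,"yaw":0,"hand":1},{"tx":0,"ty":0,"tz":0.35,"yaw":0,"hand":1},{"tx":0,"ty":0,"tz":0.35,"yaw":0,"hand":1},{"tx":0,"ty":0,"tz":0.3,"yaw":0,"hand":1},{"tx":0,"ty":0,"tz":0.25,"yaw":0,"hand":1},{"tx":0,"ty":0,"tz":0.23,"yaw":0,"hand":1},{"tx":0,"ty":0,"tz":0,"yaw":0,"hand":1}]'
python3 -c "
from h import *
go([565.5,150.5,66],-7.5)"
```

```text
clock: 21.68
ee_pos: [563.6, 142.7, 63.9]
orientation: [-2.367, -2.064, 0.009]
wrist_force: [-0.8, -0.6, -0.0]
grip_width: 85.2
grasp_force: 0.0
pos [563.6 142.7  63.9] phi -7.83 yaw deg -0.33 unit -0.0037 shift mm [ 8.   0.9 -2.1] t 21.68 q [-0.53  0.61  0.29  1.86 -0.25  0.71 -0.23] F [-0.8 -0.6 -0. ] w 85.2 0.0
```

```bash
python3 -m handwheel '[{"tx":0.08,"ty":0.005,"tz":-0.02,"yaw":-0.003,"hand":1},{"tx":0,"ty":0,"tz":0,"yaw":0,"hand":-1},{"tx":0,"ty":0,"tz":0,"yaw":0,"hand":-1},{"tx":0,"ty":0,"tz":0,"yaw":0,"hand":-1},{"tx":0,"ty":0,"tz":0,"yaw":0,"hand":-1},{"tx":0,"ty":0,"tz":0,"yaw":0,"hand":-1},{"tx":0,"ty":0,"tz":0,"yaw":0,"hand":-1},{"tx":0,"ty":0,"tz":0,"yaw":0,"hand":-1}]' 30
python3 -m handwheel '[{"tx":0,"ty":0,"tz":0,"yaw":0,"hand":-1},{"tx":0,"ty":0,"tz":0,"yaw":0,"hand":-1},{"tx":0,"ty":0,"tz":0,"yaw":0,"hand":-1},{"tx":0,"ty":0,"tz":0,"yaw":0,"hand":-1},{"tx":0,"ty":0,"tz":0,"yaw":0,"hand":-1},{"tx":0,"ty":0,"tz":0,"yaw":0,"hand":-1},{"tx":0,"ty":0,"tz":0,"yaw":0,"hand":-1},{"tx":0,"ty":0,"tz":0,"yaw":0,"hand":-1}]'
```

```text
clock: 22.35
ee_pos: [568.5, 152.6, 71.4]
orientation: [2.361, 2.07, 0.006]
wrist_force: [0.6, -0.8, 11.2]
grip_width: 37.3
grasp_force: 29.6
clock: 23.02
ee_pos: [568.5, 152.6, 71.4]
orientation: [2.361, 2.07, 0.005]
wrist_force: [0.6, 0.3, 11.5]
grip_width: 37.6
grasp_force: 29.6
```

Well balanced, and the lever is home (37.5 wide). I'll hold a little longer, then release and lift off.

```bash
python3 -m handwheel '[{"tx":0,"ty":0,"tz":0,"yaw":0,"hand":-1},{"tx":0,"ty":0,"tz":0,"yaw":0,"hand":-1},{"tx":0,"ty":0,"tz":0,"yaw":0,"hand":-1},{"tx":0,"ty":0,"tz":0,"yaw":0,"hand":-1},{"tx":0,"ty":0,"tz":0,"yaw":0,"hand":1},{"tx":0,"ty":0,"tz":0,"yaw":0,"hand":1},{"tx":0,"ty":0,"tz":0,"yaw":0,"hand":1},{"tx":0,"ty":0,"tz":0,"yaw":0,"hand":1}]'
python3 -m handwheel '[{"tx":0,"ty":0,"tz":0,"yaw":0,"hand":1},{"tx":0,"ty":0,"tz":0,"yaw":0,"hand":1},{"tx":0,"ty":0,"tz":-0.2,"yaw":0,"hand":1},{"tx":0,"ty":0,"tz":-0.3,"yaw":0,"hand":1},{"tx":0,"ty":0,"tz":-0.35,"yaw":0,"hand":1},{"tx":0,"ty":0,"tz":-0.35,"yaw":0,"hand":1},{"tx":0,"ty":0,"tz":-0.3,"yaw":0,"hand":1},{"tx":0,"ty":0,"tz":0,"yaw":0,"hand":1}]'
python3 -m handwheel '[{"tx":0,"ty":0,"tz":0,"yaw":0,"hand":1},{"tx":0,"ty":0,"tz":0,"yaw":0,"hand":1},{"tx":0,"ty":0,"tz":0,"yaw":0,"hand":1},{"tx":0,"ty":0,"tz":0,"yaw":0,"hand":1},{"tx":0,"ty":0,"tz":0,"yaw":0,"hand":1},{"tx":0,"ty":0,"tz":0,"yaw":0,"hand":1},{"tx":0,"ty":0,"tz":0,"yaw":0,"hand":1},{"tx":0,"ty":0,"tz":0,"yaw":0,"hand":1}]'
python3 -c "
from h import *
S=snap('side','side5.png')"
```

```text
clock: 23.68
ee_pos: [567.2, 152.4, 70.0]
orientation: [2.362, 2.071, 0.001]
wrist_force: [-0.8, -0.2, -0.4]
grip_width: 83.4
grasp_force: 0.0
clock: 24.35
ee_pos: [569.1, 152.9, 225.3]
orientation: [2.36, 2.07, 0.011]
wrist_force: [0.6, 0.2, 0.3]
grip_width: 85.3
grasp_force: 0.0
clock: 25.02
ee_pos: [567.0, 152.5, 219.1]
orientation: [-2.362, -2.072, 0.001]
wrist_force: [-0.7, -0.1, 0.2]
grip_width: 85.3
grasp_force: 0.0
```

View pics/side5.png

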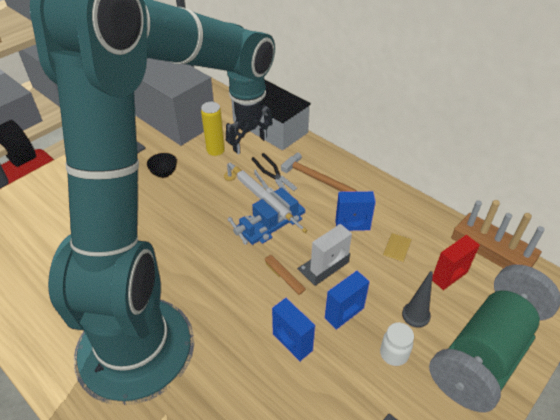

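The case stands in the rest at (330,252) with its round recess away from the nozzle. The gripper is clear at (250,125), and the bystanders are where they were.

```bash
python3 -c "
from station import order
print(order.job_done())"
```

```text
the job is handed in; nothing more can be done
None
```

The job is handed in, with no verdict returned: both sides were blown out with full squeezes of over a second. The case stands let go in the rest, back side to the nozzle, measured within about 2 mm of flush, with the gripper clear of the gun and the bystanders in place.

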